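# Tuck a pile of game tiles into their lipped tray

### The arm

A 7-joint arm with a two-finger parallel gripper is mounted at the origin on a cart in front of the work surface, level with it; the furniture and walls round the work are solid. World frame = base frame: x ahead of the robot, y to its left, z up, the work surface at z = 0. Lengths are in m, angles in rad, forces in N, time in s.
With the tool pointing down it reaches from about 0.35 to 0.9 m from the base axis. Payload 8.1 kg.
Tool frame: the origin (TCP) lies at the very end of the fingers, on their centre line; the grasp point (between the pads) lies 19 mm behind it (arm.tcp_to_grasp is the distance from the TCP to the grasp point, in m); z points along the fingers, y is the line along which they close (so a half turn about z gives the same grasp; the last joint's range is limited). The gripper opens to 92 mm and grips with 3 to 60 N. Pads are 19 mm wide; open, the fingers measure 130 mm over their backs; the gripper's body (75 mm by 190 mm) begins 47 mm behind the grasp point.
Start: joints at [-1.259, 0.434, 0.025, 1.573, -0.012, 1.134, -0.075], TCP at [0.252, 0.572, 0.227] pointing down, gripper open.
Joint ranges: [-2.62, 2.62], [-0.44, 2.09], [-1.27, 1.32], [0.08, 2.57], [-1.32, 4.46], [0.12, 2], [-2.74, 2.74]. Speed limits (rad/s): [2.22, 2.22, 3.01, 3.01, 3.14, 3.14, 3.14].

### API

Orientations are given as a rotation vector (axis times angle).
In Python, from cell import arm gives the robot as it stands.
- The arm moves only by the tool hand_motion, called after "Request:" as name(argument=value, ...) on one line, values as JSON. Schema: {"type":"object","properties":{"motion":{"type":"object","properties":{"plan":{"type":"array","items":{"type":"array","items":{"type":"number"},"minItems":5,"maxItems":5},"minItems":1,"maxItems":10}},"additionalProperties":false,"required":["plan"]},"clamp_n":{"type":"number"},"only":{"type":"string"},"quiet":{"type":"boolean"},"lines":{"type":"string"}},"required":["motion"],"additionalProperties":false}. motion is an object whose key "plan" holds a list of rows, 1 to 10 of them, each of 5 numbers: dx, dy, dz in shares of the most that a row can go, 1 being 50 mm, then a turn about the tool's z in units of 0.25 rad, then the opening from 0.0 (shut) to 1.0 (fully open); each row shifts and turns the commanded pose from where the row before left it, along the tool's axes as they then stand; what a row does not reach is not made up. A row lasts 1/10 s, in which the tool goes at most 0.05 m and 0.15 rad, less where a joint would pass 70% of its speed; a pose out of reach is approached as far as the arm can. The fingers move at their own pace and stop on an object; clamp_n is the grip in N (left out, the last holds). Time passes only in rows, so rows that do not move let the fingers close. The tool returns the time, the measured TCP pose, the force, the opening and the grip force at its end. only (a regular expression) keeps the lines of the reply that match it, lines (a string "A,B") keeps lines A to B, and quiet returns only ok. Input that does not fit is refused with a message, and nothing moves.
- arm.observe(): the state, without advancing time (a new reading comes with each control period).
- arm.get_image(name): name is "scene" or "top" or "wrist"; returns a dict with "image" (384x512x3 uint8, blue, green, red), "fx", "fy", "cx", "cy" (pixels), "cam_to_world" (4x4, takes a point from camera to world coordinates); the wrist camera has in their place "mount" (4x4, takes a point from camera to tool coordinates, whose origin is the TCP and whose axes are the flange's). Camera axes: x right, y down, z forward; pixel columns grow to the right and rows downward; lengths in m; the calibration is good to about 2 mm. A picture is of the moment at which its call begins: read the wrist's pose just before it. There is no depth.
- arm.sign_off(): hands the job in; it is judged then, once.
The state is a dict: "clock": time; "joints": joint angles; "dq": joint speeds; "joint_efforts": joint torques, N m; "position": TCP position; "ee_rot": TCP orientation; "force": force on the tool from outside, world axes, zero at the start; "ft_torque": the same for the moment, N m; "width": opening from 0.0 (shut) to 1.0 (fully open); "gripper_force": force on a finger pad.
Only numpy, scipy, OpenCV 4.12 (cv2) and the standard library are available. Lean on these libraries where they do the work, as an engineer would, in place of code of your own. Each camera call takes 0.05 s, during which the arm holds its last target. There are 200 camera calls.

### The job

Pick up the neat pile of three wooden game tiles as one pile and put it into the snug wooden tray: tilt it in along the wall with the overhanging lip so that this end goes under the lip, then lower the other end until the whole pile lies flat on the tray's floor, still in the same order. Keep hold of the pile until it lies flat, then let go, and leave the other things on the bench where they are.

Things in the scene. Friction and masses are not known exactly. Their poses are not given: they have to be found in the camera images.
- tray: fixed light plywood tray on a base board 128 x 90 x 10 mm, left or right of the pile. Origin: centre of the base's underside, on the bench, z up. Pocket centred on it: x -46 to +46 mm, y -27.5 to +27.5 mm, floor at z = 10 mm. Walls 8 mm thick; the long sides are open down to the floor over the middle 54 mm (x -27 to +27 mm), for the fingers.
- tray_lip (a point): middle of the lower inner edge of the lip, at tray x = -34, z = 41 mm. The lip juts 12 mm over the pocket from the wall at the tray's -x end (nearer the robot; tray yaw within 0.4 rad); its top is at z = 47 mm, the side walls there reach z = 41 mm. A level pile does not fit between the lip and the other end wall.
- tray_low (a point): middle of the top inner edge of the low end wall (the end without the lip), at tray x = +46, z = 30 mm; the side walls next to it are as high.
- tile_bottom: plywood tile, 84 x 50 x 8 mm (x, y, z), about 25 g, plain pale wood; origin at the centre of its underside, x along its length, z up. Lowest of the pile, lying on the bench at the start, its length within 0.5 rad of the robot's x.
- tile_middle: plywood tile, 84 x 50 x 8 mm (x, y, z), about 25 g, plain pale wood; origin at the centre of its underside, x along its length, z up. Starts squarely on tile_bottom.
- tile_top: plywood tile, 84 x 50 x 8 mm (x, y, z), about 25 g, plain pale wood; origin at the centre of its underside, x along its length, z up. Starts squarely on tile_middle; the pile is 24 mm high. All three can be gripped together across their 50 mm width, with the fingertips low enough to catch the lowest tile.
- sanding_block: bystander: brown sanding block, 60 x 100 x 28 mm, loose; origin under its centre
- pawn_3: bystander: small natural-wood game pawn standing between tray and pile, 18 mm wide, 34 mm high, loose; origin under its centre
- nail_tin: bystander: open round metal tin, 69 mm wide, 38 mm high, loose; origin under its centre

How it is judged:
By the outcome, as a careful person would: the job done as asked, in the order asked, and still so for the second after the job is handed in, with the robot touching nothing.
It also fails if it takes over 43 s, if anything falls off the work surface, if the arm or the gripper's body presses on something with over 40 N, if the wrist force passes 120 N, or if a joint passes its speed limit or range.

## Working session

There is one attempt and no reset: what is moved stays moved. The work goes in short steps, Python scripts to look and compute and a tool call to move; the robot and the scene stay as the last step left them, time stands still between calls to the robot, and variables do not carry over. Pictures are saved under pics/ and viewed, at most 10 in all, crops included, and the job is handed in when it is done.

```bash
ls; mkdir -p pics; python3 - <<'E'
from cell import arm
import cv2,numpy as np
np.set_printoptions(precision=4,suppress=True)
print(arm.observe())
for n in ["top","scene"]:
    d=arm.get_image(n); cv2.imwrite(f"pics/{n}0.png",d["image"]); print(n,d["fx"],d["fy"],d["cx"],d["cy"]);print(d["cam_to_world"])
E
```

```text
cell.py
pics
{'clock': 0.0, 'joints': array([-1.2586,  0.4353,  0.025 ,  1.5741, -0.0116,  1.134 , -0.0751]), 'dq': array([ 0.002 ,  0.0002,  0.    ,  0.0005,  0.0024,  0.0014, -0.0014]), 'joint_efforts': array([  0.0002, -66.7845,   0.9849, -31.4482,  -0.0606,   0.0427,
         0.0002]), 'position': array([0.2517, 0.5715, 0.2259]), 'ee_rot': array([-0.6469, -3.0741,  0.0025]), 'force': array([ 0.5927,  0.2109, -0.4835]), 'ft_torque': array([-0.0023,  0.0073,  0.0268]), 'gripper_force': 0.0, 'width': 0.9975236843780756}
top 490.8254046163255 490.8254046163255 256.53363244377465 181.0811969366672
[[-0.0946 -0.9725  0.2128  0.3026]
 [-0.9955  0.0912 -0.0257  0.0957]
 [ 0.0056 -0.2143 -0.9768  1.1939]
 [ 0.      0.      0.      1.    ]]
scene 375.57970830311416 375.57970830311416 260.5666251434271 195.63182589496586
[[ 0.6178 -0.3571  0.7006 -0.0526]
 [-0.7863 -0.2894  0.5459 -0.3962]
 [ 0.0078 -0.8881 -0.4596  0.4468]
 [ 0.      0.      0.      1.    ]]
```
View pics/top0.png

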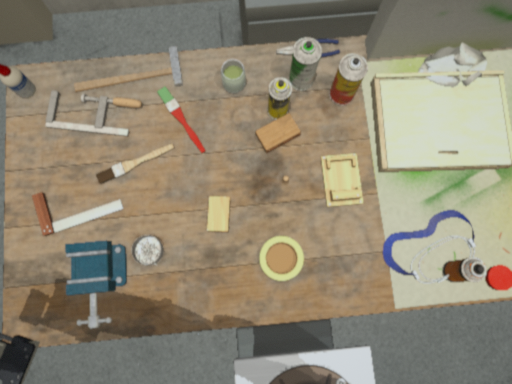

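View pics/scene0.png

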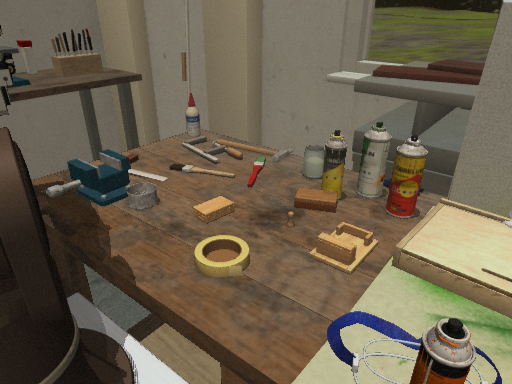

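The top view shows the pile at about (218,214), the tray at (342,180), the pawn at (285,179), the sanding block at (278,133) and the tin at (148,249). I'll enlarge the pile and tray to read their corners.

```bash
python3 - <<'E'
import cv2,numpy as np
a=cv2.imread("pics/top0.png")
p=cv2.resize(a[185:245,190:250],None,fx=6,fy=6,interpolation=cv2.INTER_CUBIC)
t=cv2.resize(a[145:215,312:372],None,fx=6,fy=6,interpolation=cv2.INTER_CUBIC)
p=cv2.copyMakeBorder(p,0,60,0,10,0); c=np.hstack([p,t])
cv2.imwrite("pics/crop1.png",c);print(c.shape)
E
```

```text
(420, 730, 3)
```

View pics/crop1.png

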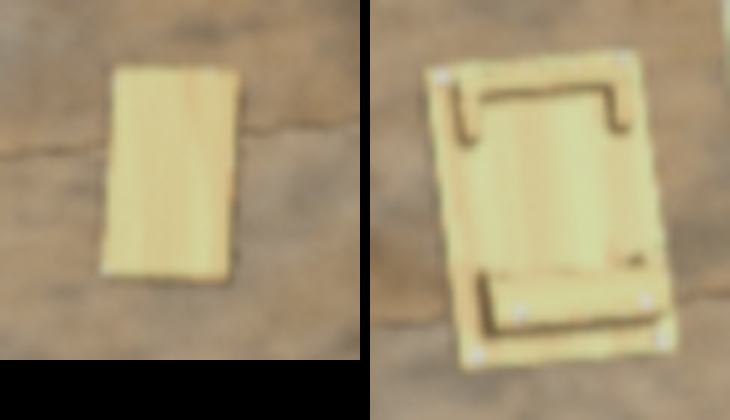

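The crop shows the pile's top face with corners at about (113,67), (239,72), (231,278), (103,275). The tray's base top has corners at (427,68), (637,52), (677,352), (462,370), with the lip at the bottom (robot) end.

```bash
cat > h.py <<'E'
import numpy as np
from scipy.optimize import least_squares
from scipy.spatial.transform import Rotation as R
np.set_printoptions(precision=4,suppress=True)
def proj(P,K,T):
    c=(np.asarray(P)-T[:3,3])@T[:3,:3]
    return np.c_[K[0]*c[:,0]/c[:,2]+K[2],K[1]*c[:,1]/c[:,2]+K[3]]
def world(pose,P):
    x,y,a=pose[:3]; c,s=np.cos(a),np.sin(a); P=np.asarray(P,float)
    return np.c_[x+c*P[:,0]-s*P[:,1],y+s*P[:,0]+c*P[:,1],P[:,2]]
def fit(P,px,K,T,x0=(0.5,0,0)):
    r=least_squares(lambda q:(proj(world(q,P),K,T)-px).ravel(),x0,loss='soft_l1')
    return r.x,r.fun.reshape(-1,2)
def box(l,w,z): return [[l/2,w/2,z],[l/2,-w/2,z],[-l/2,-w/2,z],[-l/2,w/2,z]]
E
python3 - <<'E'
from h import *
from cell import arm
d=arm.get_image("top");K=[d[k] for k in("fx","fy","cx","cy")];T=d["cam_to_world"]
px=np.array([(113,67),(239,72),(231,278),(103,275)])/6+[190,185]-.4
print("pile",*fit(box(.084,.05,.024),px,K,T))
px=np.array([(427,68),(637,52),(677,352),(462,370)])/6+[312-370/6,145]-.4
print("tray",*fit(box(.128,.09,.01),px,K,T))
for n,u in dict(pawn=(285,181),tape=(281,258),block=(278,133),tin=(148,249)).items():
    v=T[:3,:3]@[(u[0]-K[2])/K[0],(u[1]-K[3])/K[1],1]; print(n,T[:3,3]+v*(-T[2,3]+.01)/v[2])
E
```

```text
pile [ 0.4872  0.1642 -0.1222] [[ 0.2079  0.0771]
 [-0.1651 -0.1786]
 [-0.2158  0.0934]
 [ 0.1734  0.0064]]
tray [ 0.5451 -0.1457 -0.0108] [[-0.3546  0.0066]
 [ 0.3534 -0.1851]
 [ 0.3389  0.073 ]
 [-0.3359  0.0846]]
pawn [ 0.5542 -0.0056  0.01  ]
tape [0.3679 0.0241 0.01  ]
block [ 0.6792 -0.0012  0.01  ]
tin [0.4191 0.3389 0.01  ]
```

```bash
cat >> h.py <<'E'
def delta(s,p,yaw):  # tool-axis shift and turn from measured state to TCP at p with tool y across 'yaw'
    M=R.from_rotvec(s["ee_rot"]).as_matrix(); d=M.T@(np.array(p)-s["position"])
    a=np.arctan2(M[1,1],M[0,1]); t=(yaw+np.pi/2-a+np.pi/2)%np.pi-np.pi/2
    print("pos",s["position"],"yaw",a-np.pi/2,"tilt",np.arccos(-M[2,2]),"| shift",d,"turn(after shift)",-t)
E
python3 - <<'E'
from h import *
from cell import arm
s=arm.observe(); delta(s,[.53,-.1457,.26],-.0108); delta(s,[.4872,.1642,.2],-.1222)
print(arm.get_image("wrist")["mount"])
E
```

```text
pos [0.2518 0.5716 0.2261] yaw -0.41490040640540893 tilt 0.0012310891228921707 | shift [-0.5438 -0.5443 -0.0331] turn(after shift) -0.404100406405409
pos [0.2518 0.5716 0.2261] yaw -0.41490040640540893 tilt 0.0012310891228921707 | shift [-0.3797 -0.2779  0.0265] turn(after shift) -0.29270040640540884
[[-0.0002 -0.9546 -0.2979  0.0821]
 [ 1.     -0.0002  0.0002  0.0004]
 [-0.0002 -0.2979  0.9546 -0.1569]
 [ 0.      0.      0.      1.    ]]
```

The manual's scale: shifts go in shares of 50 mm and turns go in units of 0.25 rad. Converting my numbers, 0.002 m is 0.04, -0.03 m is -0.6.

Request:
hand_motion(motion={"plan": [[-0.6, -0.44, 0.04, 0, 1], [-0.6, -0.44, 0.04, 0, 1], [-0.6, -0.44, 0.04, 0, 1], [-0.6, -0.44, 0.04, 0, 1], [-0.6, -0.44, 0.04, 0, 1], [-0.6, -0.44, 0.04, 0, 1], [-0.6, -0.44, 0.04, 0, 1], [-0.6, -0.44, 0.04, 0, 1], [-0.6, -0.44, 0.04, 0, 1], [-0.6, -0.44, 0.04, 0, 1]]})

```text
clock: 1.2
position: [0.4383, 0.2483, 0.2067]
ee_rot: [0.647, 3.074, 0.0]
force: [0.3, 0.7, -0.2]
width: 0.999
gripper_force: 0.0
```

Request:
hand_motion(motion={"plan": [[-0.6, -0.44, 0.04, 0, 1], [-0.6, -0.44, 0.04, 0, 1], [-0.4, -0.28, 0.04, 0, 1], [0, 0, 0, -0.6, 1], [0, 0, 0, -0.56, 1], [0, 0, 0, 0, 1], [0, 0, 0, 0, 1]]})

```text
clock: 1.9
position: [0.4875, 0.1644, 0.2007]
ee_rot: [-0.203, -3.135, -0.0]
force: [0.3, 0.2, 0.1]
width: 1.001
gripper_force: 0.0
```

```bash
python3 - <<'E'
from h import *
from cell import arm
import cv2,pickle
s=arm.observe(); d=arm.get_image("wrist"); cv2.imwrite("pics/w1.png",d["image"]); pickle.dump((s,d),open("w1.pkl","wb"))
delta(s,[.4872,.1642,.2],-.1222);delta(s,[.53,-.1457,.26],-.0108)
E
```

```text
pos [0.4875 0.1644 0.2007] yaw -0.1290313665813254 tilt 0.00026801433528864387 | shift [ 0.0003 -0.0003  0.0007] turn(after shift) -0.006831366581325327
pos [0.4875 0.1644 0.2007] yaw -0.1290313665813254 tilt 0.00026801433528864387 | shift [-0.082  -0.3021 -0.0594] turn(after shift) -0.11823136658132549
```

View pics/w1.png

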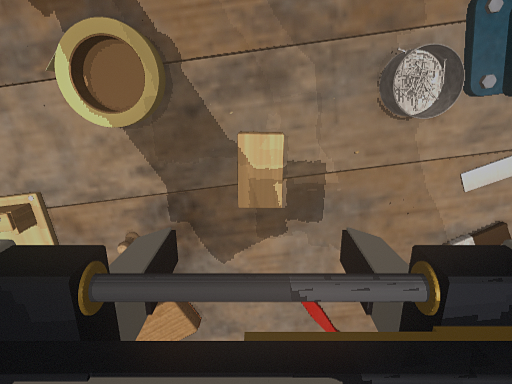

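The wrist view shows the pile at about (238–286, 132–208), already square to the tool. Next I'll look at the tray from above.

Request:
hand_motion(motion={"plan": [[-0.16, -0.6, -0.12, 0, 1], [-0.16, -0.6, -0.12, 0, 1], [-0.16, -0.6, -0.12, 0, 1], [-0.16, -0.6, -0.12, 0, 1], [-0.16, -0.6, -0.12, 0, 1], [-0.16, -0.6, -0.12, 0, 1], [-0.16, -0.6, -0.12, 0, 1], [-0.16, -0.6, -0.12, 0, 1], [-0.16, -0.6, -0.12, 0, 1], [-0.16, -0.6, -0.12, 0, 1]]})

```text
clock: 2.95
position: [0.5297, -0.1441, 0.261]
ee_rot: [0.2, 3.135, 0.0]
force: [1.1, 0.7, -0.1]
width: 1.005
gripper_force: 0.0
```

Request:
hand_motion(motion={"plan": [[0, 0, 0, -0.48, 1], [0, 0, 0, 0, 1], [0, 0, 0, 0, 1]]})

```text
clock: 3.25
position: [0.5295, -0.1423, 0.2605]
ee_rot: [-0.013, -3.141, -0.001]
force: [-0.5, 0.9, 0.2]
width: 1.0
gripper_force: 0.0
```

```bash
python3 - <<'E'
from h import *
from cell import arm
import cv2,pickle
s=arm.observe(); d=arm.get_image("wrist"); pickle.dump((s,d),open("w2.pkl","wb"))
w1=pickle.load(open("w1.pkl","rb"))
def cam(s,d):
    T=np.eye(4);T[:3,:3]=R.from_rotvec(s["ee_rot"]).as_matrix();T[:3,3]=s["position"]
    return [d[k] for k in("fx","fy","cx","cy")],T@d["mount"]
K,T=cam(*w1); q=[.4872,.1642,-.1222]
for z in(0,.024):print("pile pred",z,proj(world(q,box(.084,.05,z)),K,T).ravel())
K,T=cam(s,d);q=[.5451,-.1457,-.0108]
pb=proj(world(q,box(.128,.09,.01)),K,T);print("tray pred",pb.ravel());print("lip pred",proj(world(q,[[-.034,.0,.047],[-.034,0,.041],[.046,0,.03],[-.054,.0355,.047],[-.054,-.0355,.047],[-.034,.0355,.047],[-.034,-.0355,.047]]),K,T).ravel())
delta(s,[.4872,.1642,.2],-.1222)
a=cv2.resize(w1[1]["image"][120:220,222:302],None,fx=4,fy=4,interpolation=cv2.INTER_CUBIC)
x0,y0=np.maximum(pb.min(0).astype(int)-12,0);x1,y1=pb.max(0).astype(int)+12
b=cv2.resize(d["image"][y0:y1,x0:x1],None,fx=3,fy=3,interpolation=cv2.INTER_CUBIC);print(x0,y0)
a=cv2.copyMakeBorder(a,0,max(0,b.shape[0]-a.shape[0]),0,0,0);b=cv2.copyMakeBorder(b,0,a.shape[0]-b.shape[0],0,0,0)
c=np.hstack([a,b]);cv2.imwrite("pics/c2.png",c);print(c.shape)
E
```

```text
pile pred 0 [278.641  200.6691 237.3698 200.9428 235.3485 130.76   279.5414 130.4465]
pile pred 0.024 [279.9356 207.5548 236.0029 207.8442 233.7378 133.3158 280.9966 132.9813]
tray pred [287.6191 214.7376 223.3281 214.6183 220.1792 121.2096 290.6085 121.3631]
lip pred [255.132  149.5554 255.182  148.7135 255.3296 207.566  285.3418 132.6828
 224.8779 132.5534 284.8779 149.6174 225.38   149.4935]
pos [ 0.5295 -0.1423  0.2605] yaw -0.008459525654739952 tilt 0.0007154084062731909 | shift [0.0449 0.3061 0.0607] turn(after shift) 0.11374047434526013
208 109
(400, 602, 3)
```

View pics/c2.png

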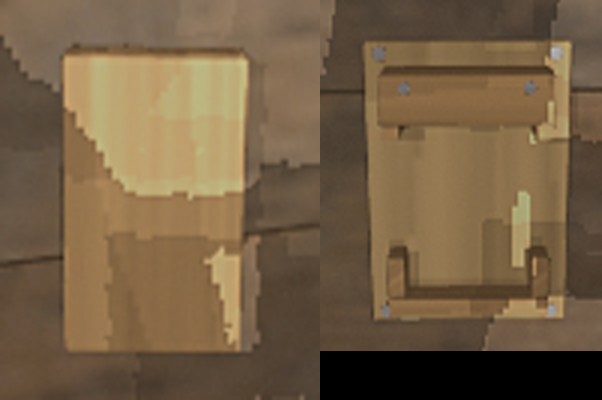

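In the crop, the pile's top corners are at (63,55), (249,55), (244,351), (65,350), and the tray base's are at (363,41), (574,41), (567,319), (373,319). The lip is at the top, which is the robot end.

```bash
cat >> h.py <<'E'
def cam(s,d):
    T=np.eye(4);T[:3,:3]=R.from_rotvec(s["ee_rot"]).as_matrix();T[:3,3]=s["position"]
    return [d[k] for k in("fx","fy","cx","cy")],T@d["mount"]
E
python3 - <<'E'
from h import *
from cell import arm
import pickle
# order: +x+y,+x-y,-x-y,-x+y
px=np.array([(244,351),(65,350),(63,55),(249,55)])/4+[222,120]-.4
print(fit(box(.084,.05,.024),px,*cam(*pickle.load(open("w1.pkl","rb")))))
px=np.array([(567,319),(373,319),(363,41),(574,41)])/3+[208-320/3,109]-.4
print(fit(box(.128,.09,.01),px,*cam(*pickle.load(open("w2.pkl","rb")))))
s=arm.observe(); delta(s,[.4868,.1655,.12],-.123)
E
```

```text
(array([ 0.4875,  0.1672, -0.1322]), array([[-0.4003,  0.3119],
       [ 0.4117,  0.438 ],
       [-0.3876, -0.3901],
       [ 0.3773, -0.2463]]))
(array([ 0.546 , -0.1431, -0.0058]), array([[-0.2719,  0.2408],
       [ 0.1433,  0.4196],
       [ 0.0309, -0.175 ],
       [ 0.0795, -0.3793]]))
pos [ 0.5296 -0.1421  0.2605] yaw -0.007437876500396623 tilt 0.0006467691937867466 | shift [0.045  0.3072 0.1407] turn(after shift) 0.11556212349960338
```

Request:
hand_motion(motion={"plan": [[0.09, 0.62, 0.2, 0, 1], [0.09, 0.62, 0.2, 0, 1], [0.09, 0.62, 0.2, 0, 1], [0.09, 0.62, 0.2, 0, 1], [0.09, 0.62, 0.2, 0, 1], [0.09, 0.62, 0.2, 0, 1], [0.09, 0.62, 0.2, 0, 1], [0.09, 0.62, 0.2, 0, 1], [0.09, 0.62, 0.2, 0, 1], [0.09, 0.62, 0.2, 0, 1]]})

```text
clock: 4.3
position: [0.4853, 0.1692, 0.1604]
ee_rot: [-0.01, -3.142, -0.0]
force: [0.3, -0.4, -0.6]
width: 0.999
gripper_force: 0.0
```

Request:
hand_motion(motion={"plan": [[0, 0, 0, 0.48, 1], [0, 0, 0.6, 0, 1], [0, 0, 0.6, 0, 1], [0, 0, 0, 0, 1], [0, 0, 0, 0, 1]]})

```text
clock: 4.8
position: [0.4857, 0.1674, 0.101]
ee_rot: [-0.197, -3.134, 0.001]
force: [-0.4, 0.1, -0.6]
width: 1.001
gripper_force: 0.0
```

```bash
python3 - <<'E'
from h import *
from cell import arm
s=arm.observe(); delta(s,[.4873,.1657,.004],-.127)
E
```

```text
pos [0.4857 0.1674 0.101 ] yaw -0.12550794061282855 tilt 0.0011912743048754235 | shift [-0.0019 -0.0014  0.097 ] turn(after shift) 0.0014920593871714516
```

Request:
hand_motion(motion={"plan": [[-0.04, -0.03, 0.4, 0, 1], [0, 0, 0.6, 0, 1], [0, 0, 0.5, 0, 1], [0, 0, 0.3, 0, 1], [0, 0, 0.14, 0, 1], [0, 0, 0, 0, 1], [0, 0, 0, 0, 0.5], [0, 0, 0, 0, 0.4], [0, 0, 0, 0, 0.3], [0, 0, 0, 0, 0.3]]}, clamp_n=12)

```text
clock: 5.8
position: [0.4882, 0.1654, 0.0043]
ee_rot: [0.196, 3.135, 0.001]
force: [-0.5, 0.8, 1.0]
width: 0.701
gripper_force: 0.0
```

Request:
hand_motion(motion={"plan": [[0, 0, 0, 0, 0.3], [0, 0, 0, 0, 0.3], [0, 0, 0, 0, 0.3], [0, 0, 0, 0, 0.3], [0, 0, 0, 0, 0.3]]})

```text
clock: 6.3
position: [0.488, 0.1653, 0.0038]
ee_rot: [0.196, 3.135, 0.0]
force: [-0.4, 1.2, 3.5]
width: 0.544
gripper_force: 12.0
```

To row units: -0.03 m is -0.6, -0.02 m is -0.4.

Request:
hand_motion(motion={"plan": [[0, 0, -0.2, 0, 0.3], [0, 0, -0.4, 0, 0.3], [0, 0, -0.6, 0, 0.3], [0, 0, -0.6, 0, 0.3], [0, 0, -0.4, 0, 0.3], [0, 0, 0, 0, 0.3], [0, 0, 0, 0, 0.3]]})

```text
clock: 7.0
position: [0.4879, 0.1653, 0.114]
ee_rot: [0.196, 3.135, 0.001]
force: [0.4, 0.3, -1.2]
width: 0.547
gripper_force: 12.0
```

```bash
python3 - <<'E'
from h import *
from cell import arm
import cv2,pickle
s=arm.observe(); d=arm.get_image("wrist"); cv2.imwrite("pics/w3.png",d["image"][40:340,130:390].repeat(2,0).repeat(2,1)); pickle.dump((s,d),open("w3.pkl","wb"))
q=[*s["position"][:2],-.125]
print("pred top",proj(world(q,box(.084,.05,s["position"][2]+.020)),*cam(s,d)).ravel())
print("pred bot",proj(world(q,box(.084,.05,s["position"][2]-.004)),*cam(s,d)).ravel())
delta(s,[.4595,-.1444,.113],-.008)
E
```

```text
pred top [303.7761 335.5702 210.6678 335.601  202.2409 185.4299 311.7248 185.4164]
pred bot [298.3258 306.4868 216.4102 306.5106 210.02   172.72   304.3485 172.71  ]
pos [0.4879 0.1653 0.114 ] yaw -0.12482590179737763 tilt 0.0007796738424240826 | shift [-0.0104 -0.3108  0.0009] turn(after shift) -0.11682590179737762
```

View pics/w3.png

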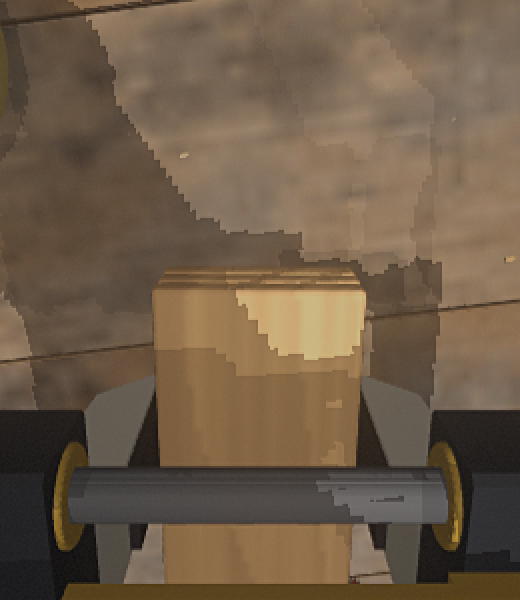

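The wrist view shows three tiles held level. The near top edge runs from (206.5,185.5) to (313,185.5). That matches the predicted x, and shows a wrist-camera bias in y of about 1.3 mm, so I take the tray to be at about (0.5458, -0.1446, -0.008).

To row units: -0.031 m is -0.62, -0.001 m is -0.02.

Request:
hand_motion(motion={"plan": [[-0.02, -0.62, 0, 0, 0.3], [-0.02, -0.62, 0, 0, 0.3], [-0.02, -0.62, 0, 0, 0.3], [-0.02, -0.62, 0, 0, 0.3], [-0.02, -0.62, 0, 0, 0.3], [-0.02, -0.62, 0, 0, 0.3], [-0.02, -0.62, 0, 0, 0.3], [-0.02, -0.62, 0, 0, 0.3], [-0.02, -0.62, 0, 0, 0.3], [-0.02, -0.62, 0, 0, 0.3]]})

```text
clock: 8.05
position: [0.458, -0.1446, 0.1125]
ee_rot: [-0.196, -3.133, -0.0]
force: [0.6, 0.6, 0.3]
width: 0.545
gripper_force: 12.0
```

Request:
hand_motion(motion={"plan": [[0, 0, 0, -0.468, 0.3], [0, 0, 0.6, 0, 0.3], [0, 0, 0.4, 0, 0.3], [0, 0, 0, 0, 0.3], [0, 0, 0, 0, 0.3]]})

```text
clock: 8.55
position: [0.4585, -0.1435, 0.0632]
ee_rot: [-0.013, -3.139, -0.0]
force: [-0.0, 0.2, -0.3]
width: 0.547
gripper_force: 12.0
```

```bash
python3 - <<'E'
from h import *
from cell import arm
s=arm.observe(); delta(s,[.4598,-.1439,.051],-.008)
E
```

```text
pos [ 0.4585 -0.1435  0.0632] yaw -0.008008870327764317 tilt 0.0023989050749697125 | shift [-0.0014 -0.0004  0.0122] turn(after shift) -8.870327764309849e-06
```

To row units: -0.0014 m is -0.028, 0.006 m is 0.12.

Request:
hand_motion(motion={"plan": [[-0.028, 0, 0.12, 0, 0.3], [0, 0, 0.1, 0, 0.3], [0, 0, 0.06, 0, 0.3], [0, 0, 0.04, 0, 0.3], [0, 0, 0, 0, 0.3]]})

```text
clock: 9.05
position: [0.4606, -0.1436, 0.0477]
ee_rot: [0.012, 3.142, 0.0]
force: [-0.6, 0.5, -0.7]
width: 0.544
gripper_force: 12.0
```

Request:
hand_motion(motion={"plan": [[0, 0, 0.04, 0, 0.3], [0, 0, 0.04, 0, 0.3], [0, 0, 0, 0, 0.3]]})

```text
clock: 9.35
position: [0.4606, -0.1436, 0.0436]
ee_rot: [-0.013, -3.142, 0.0]
force: [-0.6, 0.6, 1.0]
width: 0.54
gripper_force: 12.0
```

```bash
python3 - <<'E'
from h import *
from cell import arm
import cv2
s=arm.observe(); d=arm.get_image("scene"); cv2.imwrite("pics/s4.png",cv2.resize(d["image"][200:300,270:400],None,fx=6,fy=6,interpolation=cv2.INTER_CUBIC)); delta(s,[.4598,-.1439,.0417],-.008)
E
```

```text
pos [ 0.4606 -0.1436  0.0436] yaw -0.007990263375997397 tilt 4.536055183261861e-05 | shift [ 0.0008 -0.0003  0.0019] turn(after shift) 9.736624002609773e-06
```

View pics/s4.png

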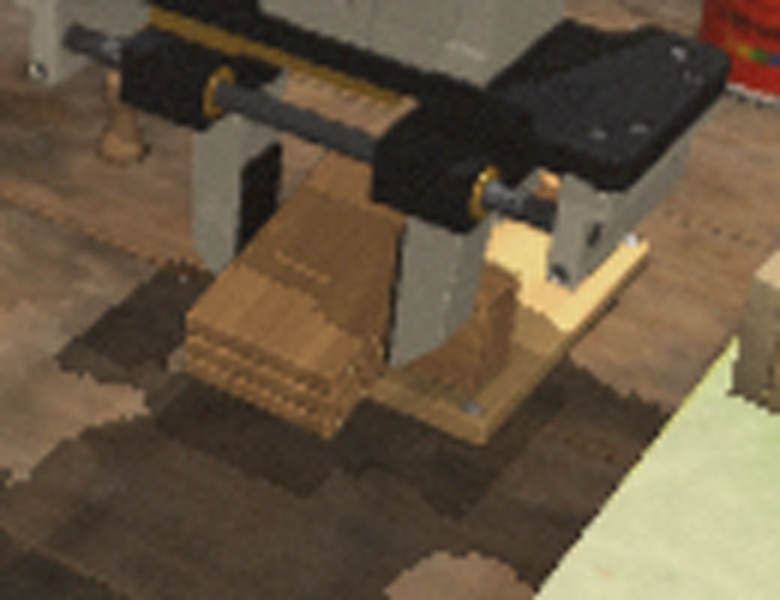

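The pile is tilting in the grip with all three tiles together and the robot-side end down. I'll press a little further, then lift and measure the tilt.

To row units: -0.025 m is -0.5, -0.015 m is -0.3.

Request:
hand_motion(motion={"plan": [[0, 0, 0.04, 0, 0.3], [0, 0, 0.02, 0, 0.3], [0, 0, 0, 0, 0.3], [0, 0, -0.3, 0, 0.3], [0, 0, -0.5, 0, 0.3], [0, 0, 0, 0, 0.3], [0, 0, 0, 0, 0.3]]}, clamp_n=25)

```text
clock: 10.1
position: [0.4611, -0.1435, 0.0809]
ee_rot: [0.012, 3.14, -0.0]
force: [0.0, -0.1, -2.5]
width: 0.541
gripper_force: 25.0
```

```bash
python3 - <<'E'
from h import *
from cell import arm
import cv2,pickle
s=arm.observe(); d=arm.get_image("wrist"); cv2.imwrite("pics/w5.png",d["image"][40:340,130:390].repeat(2,0).repeat(2,1)); pickle.dump((s,d),open("w5.pkl","wb"))
K,T=cam(s,d);p=s["position"]
for th in(.2,.25,.3,.35):
    n=np.array([-np.sin(th),0,np.cos(th)]);u=np.array([np.cos(th),0,np.sin(th)]);c=p+[0,0,.008]
    P=[c-.042*u+a*n+[0,y,0] for a in(.012,-.012) for y in(-.025,.025)]
    print(th,(proj(P,K,T)-[130,40]).ravel()*2)
E
```

```text
0.2 [148.2886 275.1382 356.0594 273.5796 163.3625 269.971  342.6489 268.6224]
0.25 [149.749  272.3771 354.7285 270.8371 164.5319 271.8981 341.641  270.5672]
0.3 [151.1987 270.1139 353.4141 268.5928 165.6634 274.1474 340.6713 272.834 ]
0.35 [152.6334 268.3359 352.1197 266.8339 166.7559 276.7033 339.7403 275.4068]
```

View pics/w5.png

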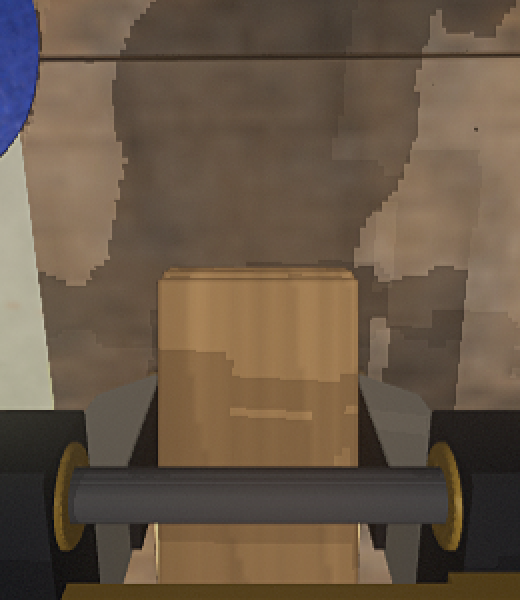

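The wrist view shows the top tile's near edge at y=280, from x=158 to x=358, with the bottom tile's edge at about 268. The pile is tilted and slightly stepped. I'll get the tilt from the scene picture's corners: (187,318), (330,395), (240,262), (330,437).

```bash
python3 - <<'E'
from h import *
from cell import arm
import cv2
d=arm.get_image("scene");K=[d[k] for k in("fx","fy","cx","cy")];T=d["cam_to_world"]
cv2.imwrite("pics/s6.png",cv2.resize(d["image"][190:290,270:400],None,fx=6,fy=6,interpolation=cv2.INTER_CUBIC))
S=lambda l:np.array(l)/6+[270,200]-.4
p=np.array([.4606,-.1436,.0436])
def pts(q):
    th,ex,ez,sh,l=q
    n=np.array([-np.sin(th),0,np.cos(th)]);u=np.array([np.cos(th),0,np.sin(th)])
    A=p+[ex,0,ez]-.042*u   # near top edge
    return [A+[0,.025,0],A+[0,-.025,0],A+[0,.025,0]+l*u,A-.024*n-sh*u+[0,-.025,0]]
px=S([(187,318),(330,395),(335,152),(330,437)])
for b in(0,1,-1):
  r=least_squares(lambda q:np.r_[(proj(pts(q),K,T)-px).ravel()-np.tile([b,0],4),q[3]/.004],[.25,0,.02,0,.05],x_scale=[.1,.01,.01,.01,.05])
  print(r.x,r.fun)
s=arm.observe();delta(s,[.5458+.012,-.1447,.081],-.008)
E
```

```text
[ 0.1847 -0.0013  0.017  -0.0016  0.0889] [-0.8524  0.5357  0.2613 -1.2659 -0.0902 -0.0811  0.8065  0.9008 -0.3906]
[ 0.1856  0.0024  0.0148 -0.0015  0.0894] [-0.7843  0.5883  0.2338 -1.2736 -0.0875 -0.0784  0.749   0.8483 -0.3815]
[ 0.1839 -0.005   0.0192 -0.0016  0.0883] [-0.9203  0.4831  0.2885 -1.2583 -0.093  -0.0839  0.8639  0.9535 -0.3996]
pos [ 0.4603 -0.1434  0.0801] yaw -0.007624586359870289 tilt 0.000804835921270343 | shift [-0.0975 -0.0006 -0.001 ] turn(after shift) 0.0003754136401297181
```

View pics/s6.png

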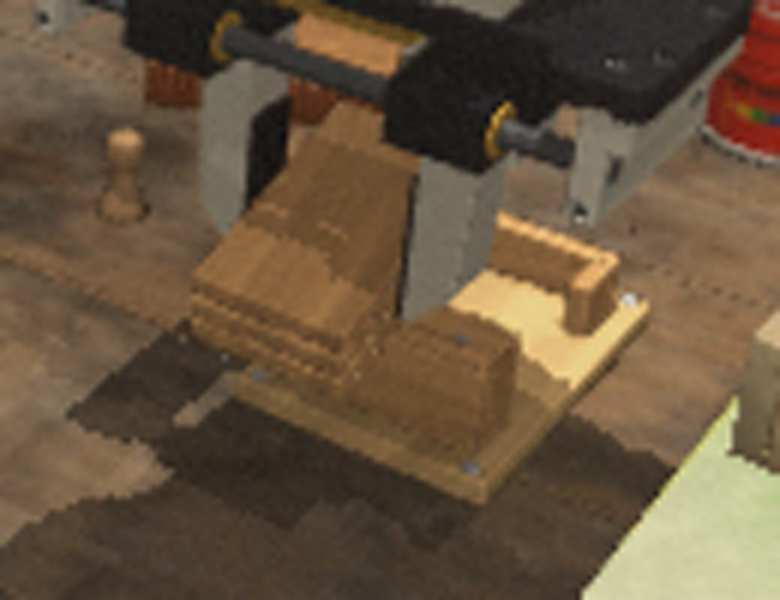

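```bash
python3 - <<'E'
from h import *
from cell import arm
d=arm.get_image("scene");K=[d[k] for k in("fx","fy","cx","cy")];T=d["cam_to_world"]
S=lambda l:np.array(l)/6+[270,190]-.4
p=arm.observe()["position"]
def pts(q):
    th,ex,ez,sh,l=q
    n=np.array([-np.sin(th),0,np.cos(th)]);u=np.array([np.cos(th),0,np.sin(th)])
    A=p+[ex,0,ez]-.042*u
    return [A+[0,.025,0],A+[0,-.025,0],A+[0,.025,0]+l*u,A-.024*n-sh*u+[0,-.025,0]]
for c in((330,115),(290,162),(340,105)):
  px=S([(193,278),(342,352),c,(348,391)])
  r=least_squares(lambda q:np.r_[(proj(pts(q),K,T)-px).ravel(),q[3]/.004],[.25,0,.02,0,.05],x_scale=[.1,.01,.01,.01,.05])
  print(r.x,r.fun)
for th in (.15,.2,.25,.3,.35):print(th,((proj(pts([th,0,.02,0,.06]),K,T)-[270,190])*6).round().ravel())
E
```

```text
[ 0.2741 -0.0009  0.0188 -0.0025  0.0796] [-0.5734  0.5616  0.2076 -1.2027 -0.1585 -0.1323  0.6208  0.85   -0.619 ]
[ 0.2859 -0.001   0.0192 -0.0023  0.0556] [-0.5619  0.59    0.2167 -1.1743 -0.2063 -0.1697  0.6533  0.8325 -0.569 ]
[ 0.265  -0.0008  0.0185 -0.0026  0.0856] [-0.5679  0.5503  0.2131 -1.2146 -0.1567 -0.1322  0.6078  0.8728 -0.6576]
0.15 [188. 261. 342. 324. 296. 152. 341. 388.]
0.2 [188. 266. 342. 330. 296. 150. 343. 391.]
0.25 [189. 272. 343. 335. 296. 148. 346. 394.]
0.3 [189. 277. 343. 340. 296. 145. 348. 396.]
0.35 [190. 282. 344. 345. 295. 143. 351. 397.]
```

The tilt is about 0.27 rad with the tiles slightly stepped. The plan is to enter at tray x=+10 mm, lower to TCP z=27.5 mm, slide back 10 mm under the lip, then press flat.

To row units: -0.0006 m is -0.012, -0.025 m is -0.5.

Request:
hand_motion(motion={"plan": [[-0.4, 0, 0, 0, 0.3], [-0.5, 0, 0, 0, 0.3], [-0.5, 0, 0, 0, 0.3], [-0.4, 0, 0, 0, 0.3], [-0.11, -0.012, 0, 0, 0.3], [0, 0, 0, 0, 0.3], [0, 0, 0.24, 0, 0.3], [0, 0, 0, 0, 0.3], [0, 0, 0, 0, 0.3]]})

```text
clock: 11.15
position: [0.5548, -0.1449, 0.0681]
ee_rot: [-0.013, -3.14, -0.0]
force: [0.5, -0.5, 0.4]
width: 0.544
gripper_force: 25.0
```

```bash
python3 - <<'E'
from h import *
from cell import arm
import cv2
s=arm.observe();delta(s,[.5558,-.1447,.0275],-.008);print(s["force"])
E
```

```text
pos [ 0.5548 -0.1449  0.0681] yaw -0.008320185834073568 tilt 0.0018318216087783862 | shift [-0.001   0.0002  0.0406] turn(after shift) -0.0003201858340735608
[ 0.4724 -0.5457  0.374 ]
```

To row units: 0.005 m is 0.1, 0.008 m is 0.16.

Request:
hand_motion(motion={"plan": [[-0.02, 0, 0.16, 0, 0.3], [0, 0, 0.16, 0, 0.3], [0, 0, 0.1, 0, 0.3], [0, 0, 0, 0, 0.3]]})

```text
clock: 11.55
position: [0.5564, -0.1448, 0.0467]
ee_rot: [-0.012, -3.14, -0.0]
force: [-0.1, 0.2, -0.9]
width: 0.546
gripper_force: 25.0
```

Request:
hand_motion(motion={"plan": [[0, 0, 0.1, 0, 0.3], [0, 0, 0.1, 0, 0.3], [0, 0, 0, 0, 0.3]]})

```text
clock: 11.85
position: [0.5567, -0.1448, 0.037]
ee_rot: [-0.012, -3.141, -0.0]
force: [0.4, 0.3, -0.9]
width: 0.544
gripper_force: 25.0
```

Request:
hand_motion(motion={"plan": [[0, 0, 0.1, 0, 0.3], [0, 0, 0.07, 0, 0.3], [0, 0, 0, 0, 0.3], [0, 0, 0, 0, 0.3]]})

```text
clock: 12.25
position: [0.5571, -0.145, 0.0291]
ee_rot: [-0.012, -3.141, -0.0]
force: [0.8, -0.6, -0.8]
width: 0.545
gripper_force: 25.0
```

To row units: 0.003 m is 0.06, 0.0022 m is 0.044.

Request:
hand_motion(motion={"plan": [[0, 0, 0.02, 0, 0.3], [0.06, 0, 0, 0, 0.3], [0.06, 0, 0, 0, 0.3], [0.06, 0, 0, 0, 0.3], [0.044, 0, 0, 0, 0.3], [0, 0, 0, 0, 0.3]]})

```text
clock: 12.85
position: [0.5455, -0.1449, 0.0283]
ee_rot: [-0.013, -3.141, -0.0]
force: [0.3, -0.9, -0.6]
width: 0.541
gripper_force: 25.0
```

Request:
hand_motion(motion={"plan": [[0, 0, 0.04, 0, 0.3], [0, 0, 0.04, 0, 0.3], [0, 0, 0, 0, 0.3]]})

```text
clock: 13.15
position: [0.5462, -0.1448, 0.0242]
ee_rot: [0.012, 3.141, 0.0]
force: [0.1, -0.8, 1.7]
width: 0.546
gripper_force: 25.0
```

To row units: 0.002 m is 0.04.

Request:
hand_motion(motion={"plan": [[0, 0, 0, 0, 0.3], [0, 0, 0.04, 0, 0.3], [0, 0, 0.04, 0, 0.3], [0, 0, 0, 0, 0.3]]}, clamp_n=12)

```text
clock: 13.55
position: [0.5462, -0.1448, 0.0201]
ee_rot: [0.012, 3.141, -0.0]
force: [1.9, -0.1, 1.5]
width: 0.542
gripper_force: 12.0
```

Request:
hand_motion(motion={"plan": [[0, 0, 0.04, 0, 0.3], [0, 0, 0.04, 0, 0.3], [0, 0, 0, 0, 0.3]]})

```text
clock: 13.85
position: [0.5457, -0.1449, 0.0159]
ee_rot: [-0.012, -3.141, -0.0]
force: [1.2, -0.3, -0.5]
width: 0.546
gripper_force: 12.0
```

Request:
hand_motion(motion={"plan": [[0, 0, 0.02, 0, 0.3], [0, 0, 0.02, 0, 0.3], [0, 0, 0, 0, 0.3]]})

```text
clock: 14.15
position: [0.5458, -0.1449, 0.0141]
ee_rot: [-0.012, -3.141, -0.0]
force: [1.6, 0.0, 1.1]
width: 0.542
gripper_force: 12.0
```

To row units: 0.001 m is 0.02.

Request:
hand_motion(motion={"plan": [[0, 0, 0.02, 0, 0.3], [0, 0, 0, 0, 0.3]]})

```text
clock: 14.35
position: [0.5459, -0.1449, 0.0131]
ee_rot: [-0.012, -3.142, -0.0]
force: [1.6, -0.1, 1.5]
width: 0.544
gripper_force: 12.0
```

Request:
hand_motion(motion={"plan": [[0, 0, 0.02, 0, 0.3], [0, 0, 0, 0, 0.3], [0, 0, 0, 0, 0.3]]})

```text
clock: 14.65
position: [0.546, -0.1448, 0.0123]
ee_rot: [0.012, 3.141, 0.0]
force: [2.1, 0.3, 4.9]
width: 0.546
gripper_force: 12.0
```

```bash
python3 - <<'E'
from h import *
from cell import arm
import cv2,pickle
s=arm.observe();d=arm.get_image("wrist")
K,T=cam(s,d);print(s["position"],s["force"],s["ft_torque"])
print("level top/bot near edge (crop px)",(proj(world([.5458,-.1449,-.008],[[-.042,-.025,z] for z in(.034,.010)]+[[-.034,-.03,.047],[-.034,.03,.047],[.042,-.025,.034],[.046,-.027,.03]]),K,T)-[130,40]).round(1)*2)
sc=arm.get_image("scene")["image"]
a=d["image"][40:340,130:390];a=cv2.resize(a,None,fx=1.5,fy=1.5)
b=cv2.resize(sc[200:290,310:400],None,fx=4,fy=4,interpolation=cv2.INTER_CUBIC)
b=cv2.copyMakeBorder(b,0,a.shape[0]-b.shape[0],0,0,0);cv2.imwrite("pics/f7.png",np.hstack([a,b]))
E
```

```text
[ 0.546  -0.1448  0.0123] [2.0599 0.3128 4.9437] [ 0.066  -0.0596  0.0646]
level top/bot near edge (crop px) [[142.2 291.6]
 [158.4 265.8]
 [109.6 345.8]
 [395.8 345.6]
 [159.6 595. ]
 [155.2 596. ]]
```

The manual's scale: shifts go in shares of 50 mm and turns go in units of 0.25 rad. Converting my numbers, 0.001 m is 0.02.

Request:
hand_motion(motion={"plan": [[0, 0, 0.02, 0, 0.3], [0, 0, 0, 0, 0.3], [0, 0, 0, 0, 0.3]]})

```text
clock: 15.05
position: [0.5461, -0.1448, 0.0118]
ee_rot: [0.012, 3.141, 0.0]
force: [-1.6, 0.7, 12.3]
width: 0.545
gripper_force: 12.0
```

Request:
hand_motion(motion={"plan": [[0, 0, 0, 0, 0.6], [0, 0, 0, 0, 0.7], [0, 0, 0, 0, 0.75], [0, 0, 0, 0, 0.75], [0, 0, 0, 0, 0.75], [0, 0, -0.1, 0, 0.75], [0, 0, -0.4, 0, 0.75], [0, 0, -0.6, 0, 0.75], [0, 0, -0.6, 0, 0.75], [0, 0, -0.6, 0, 0.75]]})

```text
clock: 16.05
position: [0.5458, -0.1448, 0.1277]
ee_rot: [0.012, 3.142, 0.0]
force: [0.4, -0.0, 0.4]
width: 0.748
gripper_force: 0.0
```

Request:
hand_motion(motion={"plan": [[0, 0, -0.6, 0, 0.75], [0, 0, -0.6, 0, 0.75], [0, 0, -0.4, 0, 0.75], [0, 0, 0, 0, 0.75], [0, 0, 0, 0, 0.75]]})

```text
clock: 16.55
position: [0.5459, -0.1448, 0.2065]
ee_rot: [0.012, 3.141, 0.0]
force: [-0.9, 0.1, -0.3]
width: 0.751
gripper_force: 0.0
```

```bash
python3 - <<'E'
from h import *
from cell import arm
import cv2
s=arm.observe();d=arm.get_image("wrist");K,T=cam(s,d);print(s["position"],s["force"])
q=[.5458,-.1446,-.008]
pb=proj(world(q,box(.128,.09,.01)),K,T);x0,y0=pb.min(0).astype(int)-10;x1,y1=pb.max(0).astype(int)+10
a=cv2.resize(d["image"][y0:y1,x0:x1],None,fx=4,fy=4,interpolation=cv2.INTER_CUBIC)
f=lambda P:((proj(world(q,P),K,T)-[x0,y0])*4).round()
print("flat pile top far corners",f([[.042,.025,.034],[.042,-.025,.034],[.046,.025,.03],[.046,-.025,.03],[-.034,.02,.047]]).tolist())
b=cv2.resize(arm.get_image("scene")["image"][210:280,305:385],None,fx=4,fy=4,interpolation=cv2.INTER_CUBIC)
h=max(a.shape[0],b.shape[0]);g=lambda i:cv2.copyMakeBorder(i,0,h-i.shape[0],0,0,0)
c=np.hstack([g(a),g(b)]);print(c.shape,a.shape);cv2.imwrite("pics/f8.png",c)
E
```

```text
[ 0.5459 -0.1448  0.2065] [-0.8596  0.0976 -0.3111]
flat pile top far corners [[297.0, 436.0], [119.0, 436.0], [296.0, 444.0], [120.0, 444.0], [287.0, 172.0]]
(512, 728, 3) (512, 408, 3)
```

View pics/f8.png

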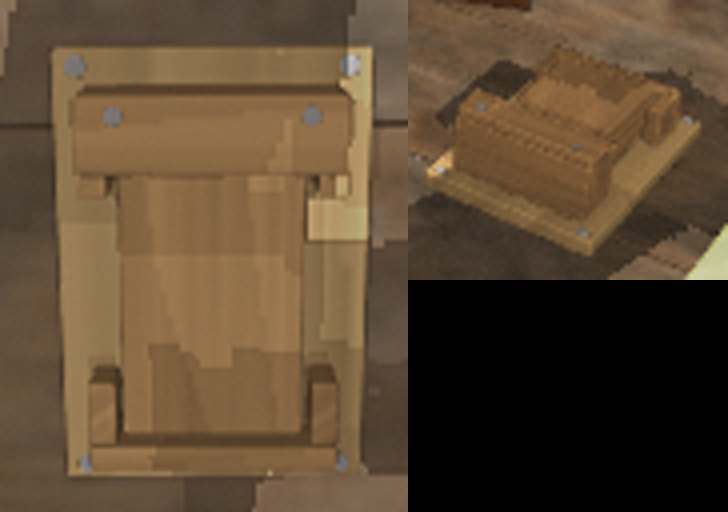

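The pile's far top edge runs from (123,433) to (301,433), against a flat prediction of y=436. It sits under the lip, level and inside the walls, so I'm handing it in.

```bash
python3 -c "
from cell import arm
print(arm.sign_off())"
```

```text
the job is handed in; nothing more can be done
None
```

The pile of three tiles lies flat in the tray with its end under the lip, released and handed in at about 17 s; the final camera views look right, but sign-off returned no verdict.

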